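Enter one cell on the tally counter

ROBOT

A 6-joint arm with a two-finger parallel gripper is mounted at the origin on a cart in front of the work surface, level with it; the furniture and walls round the work are solid. World frame = base frame: x ahead of the robot, y to its left, z up, the work surface at z = 0. Lengths are in m, angles in rad, forces in N, time in s.
With the tool pointing down it reaches from about 0.325 to 0.9 m from the base axis. Payload 6.1 kg.
Tool frame: the origin (TCP) lies between the finger pads; the fingertips stand 25 mm ahead of it and the grasp point (between the pads) lies 6 mm ahead of it; z points along the fingers, y is the line along which they close (so a half turn about z gives the same grasp; the last joint's range is limited). The gripper opens to 85 mm and grips with 20 to 120 N. Pads are 22 mm wide; open, the fingers measure 114 mm over their backs; the gripper's body (76 mm by 85 mm) begins 54 mm behind the grasp point. The pads swing forward as they close: fully open they stand 13 mm farther back than shut.
Start: joints at [-1.261, 0.22, 1.526, -0, 1.395, -0.126], TCP at [0.264, -0.567, 0.256] pointing down, gripper open.
Joint ranges: [-2.98, 2.98], [-0.91, 2.08], [0.09, 2.57], [-1.24, 4.39], [0.2, 2.65], [-2.68, 2.68]. Speed limits (rad/s): [2.57, 2.57, 3.01, 3.14, 3.14, 3.14].

INTERFACE

Orientations are given as a rotation vector (axis times angle).
In Python, from bench import ctrl gives the robot as it stands.
- The arm moves only by the shell command python3 -m crank 'ROWS' [FORCE]. ROWS is JSON, a list of rows, each an object with "fingers": the closure, from 0 (fully open) to 1 (shut); "travel": the shift along the world's x, y, z in cm, a list of three; "roll": the turn about the world's z in rad. In form: [{"fingers": fingers, "travel": [x, y, z], "roll": roll}, ...]. A call has 1 to 5 rows; each row shifts and turns the commanded pose from where the row before left it; what a row does not reach is not made up. A row lasts 1/10 s, in which the tool goes at most 50 mm and 8.59 degrees, less where a joint would pass 70% of its speed; a pose out of reach is approached as far as the arm can. A call with a gripper value outside its range is refused whole. The fingers move at their own pace and stop on an object; FORCE is the grip in N (left out, the last holds). Time passes only in rows, so rows that do not move let the fingers close. It gives the time, the measured TCP pose, the force, the opening and the grip force at its end, in the units of the state.
- ctrl.sense(): the state, without advancing time (a new reading comes with each control period).
- ctrl.snapshot(name): name is "scene" or "top" or "wrist"; returns a dict with "image" (400x640x3 uint8, red, green, blue), "fx", "fy", "cx", "cy" (pixels), "k1" (the pictures are not rectified: a ray, as slopes to the right and down, at radius r is drawn at 1 + k1 r^2 times it, then the intrinsics apply), "pose" (4x4, takes a point from camera to world coordinates). Camera axes: x right, y down, z forward; pixel columns grow to the right and rows downward; lengths in m; the calibration is good to about 2 mm. A picture is of the moment at which its call begins. There is no depth.
- ctrl.close_job(): hands the job in; it is judged then, once.
The state is a dict: "time_s": time; "joint_pos": joint angles; "joint_velocities": joint speeds; "effort": joint torques, N m; "tcp_pos": TCP position; "tcp_rot": TCP orientation; "wrist_force": force on the tool from outside, world axes, zero at the start; "ft_torque": the same for the moment, N m; "width": finger opening in m; "grasp_force": force on a finger pad.
Only numpy, scipy, OpenCV 4.12 (cv2) and the standard library are available. Lean on these libraries where they do the work, as an engineer would, in place of code of your own. Each camera call takes 0.05 s, during which the arm holds its last target. There are 200 camera calls.

TASK

Enter one cell on the tally counter: with light fingertip presses, push the triangular key fully down, where it stays, and then press the long bar key fully down and let it spring back up. Leave the round and the square key up, do not grasp, push or lift the things that stand about, and finish with the hand clear of everything.

Things in the scene. Friction and masses are not known exactly. Their poses are not given: they have to be found in the camera images.
- counter: the tally counter: a low grey console screwed to the bench, 150 (its x) by 216 (its y) mm, deck 36 mm above the bench; origin at the centre of its underside, z up. A row of three separate keys stands across the deck along its y, 58 mm apart, at x = +10 mm (which key is in which place changes); the bar key lies in front of the row at x = -48 mm; a display strip 4 mm high lies behind the row at x = +55 mm
- tri_top (a point): point at the centre of the top face of the triangular key, 52 mm above the bench when the key is up. White, three equal sides of about 36 mm with round corners. The fingertips go on its middle
- round_top (a point): point at the centre of the top face of the round key, 52 mm above the bench; white, 32 mm across. To be left up
- square_top (a point): point at the centre of the top face of the square key, 52 mm above the bench; white, 30 mm wide. To be left up
- bar_top (a point): point at the centre of the top face of the bar key, 52 mm above the bench when up. White, 18 mm (x) by 100 mm (y); may be pressed anywhere along its middle
- tri_key (a joint): travel of the triangular key in m: 0 up, 0.007 fully down (stop). It moves straight down against about 2.5 N of friction and stays where it is left
- round_key (a joint): travel of the round key in m, 0 up, 0.007 fully down; works the same way
- square_key (a joint): travel of the square key in m, 0 up, 0.007 fully down; works the same way
- bar_key (a joint): travel of the bar key in m: 0 up, 0.006 fully down (stop). A spring pushes it back up: it starts to move at about 1 N and is fully down at about 4 N
- tri_module: the triangular key with its thin black bezel, 46 mm square, fixed on the deck; origin at the middle of the bezel at deck height (36 mm above the bench)
- round_module: the round key with its 46 mm square bezel; origin at the middle of the bezel at deck height
- square_module: the square key with its 46 mm square bezel; origin at the middle of the bezel at deck height
- bar_module: the bar key with its bezel, 32 by 116 mm; origin at the middle of the bezel at deck height
- vial_right: brown dropper vial, 22 mm across, 58 mm tall, loose, standing to the right of the counter; origin under its centre
- vial_front: white dropper vial, 22 mm across, 58 mm tall, loose, standing near the front left corner of the counter; origin under its centre
- bottle: small squat bottle, 34 mm across, 61 mm tall, loose, standing behind the counter; origin under its centre
- cup: lidded specimen cup, 65 mm across, 65 mm tall, loose, well to the left of the counter; origin under its centre
- slide_case: dark flat slide box, 71 by 94 mm, 35 mm high, loose, farther left; origin under its centre

How it is judged:
On the way, in this order (a step that is already met when the one before it is completed fails the run):
1. the triangular key is pressed down (over 5.5 of its 7 mm) (value of joint tri_key above 0.0055 m), for 0.1 s.
2. the bar key is pressed down (over 4.5 of its 6 mm) (value of joint bar_key above 0.0045 m), for 0.05 s.
At the end, for the whole second after the job is handed in: The triangular key is down (over 5.5 mm of 7), the bar key is back up (within 1 mm), the round and square keys are up (within 1.5 mm), and the loose things stand within 10 mm of where they were (value of joint tri_key above 0.0055 m and value of joint bar_key below 0.001 m and value of joint each of round_key, square_key below 0.0015 m and distance of each of vial_right, vial_front, bottle, cup, slide_case from where it was at the start of the episode below 0.01 m); the robot touches nothing.
It fails at once if the round or the square key is pressed (over 2 mm) (value of joint any of round_key, square_key above 0.002 m).
It fails at once if the bar key is pressed (over 2 mm) before the triangular key is down (value of joint bar_key above 0.002 m and value of joint tri_key below 0.005 m).
It fails at once if the counter or a key is struck or pressed with over 40 N (contact force between the fingers and counter above 40 N or contact force between the fingers and tri_module above 40 N or contact force between the fingers and round_module above 40 N or contact force between the fingers and square_module above 40 N or contact force between the fingers and bar_module above 40 N).
It fails at once if a vial, the bottle, the cup or the slide box is lifted, carried or pushed (over 10 mm) (distance of any of vial_right, vial_front, bottle, cup, slide_case from where it was at the start of the episode above 0.01 m).
It also fails if it takes over 32 s, if anything falls off the work surface, if the arm or the gripper's body presses on something with over 40 N, if the wrist force passes 120 N, or if a joint passes its speed limit or range.

## Working session

There is one attempt and no reset: what is moved stays moved. The work goes in short steps, Python scripts to look and compute and a shell command to move; the robot and the scene stay as the last step left them, time stands still between calls to the robot, and variables do not carry over. Pictures are saved under pics/ and viewed, at most 10 in all, crops included, and the job is handed in when it is done.

```bash
mkdir -p pics; cat > h.py <<'E'
import numpy as np, cv2
from bench import ctrl
def snap(n,f):
    s=ctrl.snapshot(n); cv2.imwrite(f'pics/{f}.png',s['image'][:,:,::-1]); np.save(f'pics/{f}.npy',s,allow_pickle=True); return s
def ray(s,u,v,z):
    K=np.array([[s['fx'],0,s['cx']],[0,s['fy'],s['cy']],[0,0,1]])
    p=cv2.undistortPoints(np.array([[[u,v]]],float),K,np.array([s['k1'],0,0,0,0.]))[0,0]
    T=np.array(s['pose']); d=T[:3,:3]@[p[0],p[1],1]; o=T[:3,3]
    return o+d*(z-o[2])/d[2]
E
python3 - <<'E'
from h import *
s=snap('top','t1'); w=snap('scene','s1')
print(s['pose'],s['fx'],s['k1'])
m=cv2.inRange(s['image'],(190,190,190),(255,255,255))
for c in cv2.findContours(m,cv2.RETR_EXTERNAL,cv2.CHAIN_APPROX_NONE)[0]:
    a=cv2.contourArea(c)
    if a>40:
        M=cv2.moments(c);u,v=M['m10']/a,M['m01']/a
        ta=cv2.minEnclosingTriangle(c)[0];r=cv2.minAreaRect(c)
        print(round(u),round(v),a,'tri',round(a/ta,2),'rect',round(a/(r[1][0]*r[1][1]),2),r[1],r[2],ray(s,u,v,.052).round(4))
print(ctrl.sense()['tcp_rot'],ctrl.sense()['time_s'],ctrl.sense()['width'])
E
```

```text
[[ 0.02095235 -0.99765101  0.06521851  0.41448104]
 [-0.99976475 -0.02054156  0.00696296 -0.06778957]
 [-0.00560691 -0.06534906 -0.99784671  1.17460892]
 [ 0.          0.          0.          1.        ]] 383.4190257948546 -0.045692453822601016
[-3.06560217e+00 -6.78737955e-01  2.29520164e-04] 0.1 0.08539525296278368
```

View pics/t1.png

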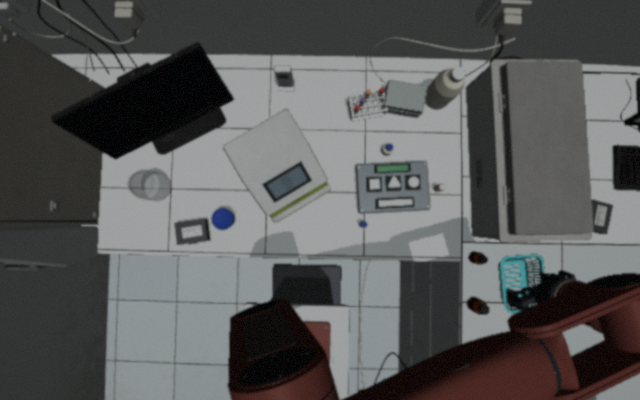

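The top view shows the counter around pixel (392,187). The keys run left to right: square (375,184), triangle (394,183), round (413,183), with the bar at (394,202). The vials are at (437,187) and (363,224), and the bottle at (387,149). I'll rerun the mask with a lower threshold.

```bash
python3 - <<'E'
from h import *
s=np.load('pics/t1.npy',allow_pickle=True).item()
im=s['image'];x0,y0=355,160
roi=im[y0:213,x0:430]; g=cv2.cvtColor(roi,cv2.COLOR_RGB2GRAY)
m=(g>165).astype(np.uint8)
print(np.percentile(g,[5,50,95]))
for c in cv2.findContours(m,cv2.RETR_EXTERNAL,cv2.CHAIN_APPROX_NONE)[0]:
    a=cv2.contourArea(c)
    if a>40:
        M=cv2.moments(c);u,v=M['m10']/a+x0,M['m01']/a+y0
        r=cv2.minAreaRect(c);print(round(u,1),round(v,1),a,round(a/cv2.minEnclosingTriangle(c)[0],2),r[1:],ray(s,u,v,.052).round(4))
for n,u,v,z in [('vr',437,187,.03),('vf',363,224,.05),('bot',387,149,.06)]: print(n,ray(s,u,v,z).round(3))
cv2.imwrite('pics/t1c.png',cv2.resize(im[130:250,330:460][:,:,::-1],None,fx=5,fy=5,interpolation=cv2.INTER_CUBIC)[:600])
E
```

```text
[ 60. 108. 158.]
vr [ 0.515 -0.415  0.03 ]
vf [ 0.4   -0.192  0.05 ]
bot [ 0.621 -0.258  0.06 ]
```

View pics/t1c.png

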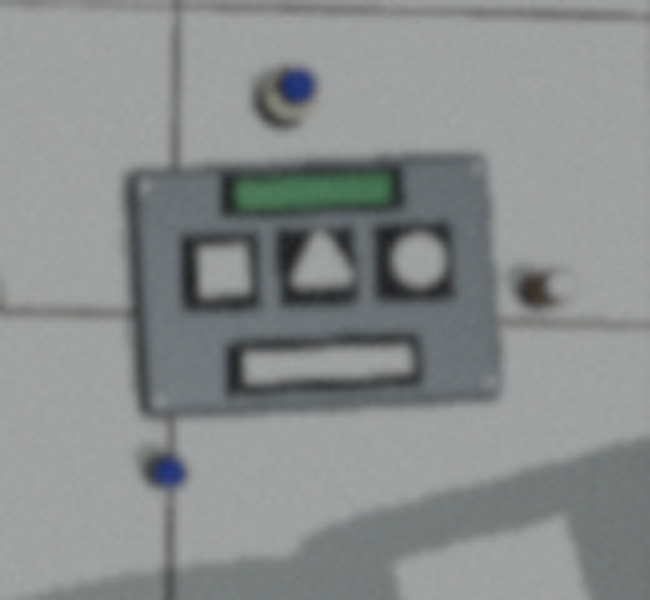

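The crop confirms the order square, triangle, round, with the counter slightly rotated. I'll measure with a lower threshold.

```bash
cat >> h.py <<'E'
def blobs(s,x0,y0,x1,y1,th,amin,z=.052):
    g=cv2.cvtColor(s['image'][y0:y1,x0:x1],cv2.COLOR_RGB2GRAY)
    for c in cv2.findContours((g>th).astype(np.uint8),cv2.RETR_EXTERNAL,cv2.CHAIN_APPROX_NONE)[0]:
        a=cv2.contourArea(c)
        if a>amin:
            M=cv2.moments(c);u,v=M['m10']/a+x0,M['m01']/a+y0
            r=cv2.minAreaRect(c);print(round(u,1),round(v,1),a,'tri',round(a/cv2.minEnclosingTriangle(c)[0],2),np.round(r[1],1),round(r[2],1),ray(s,u,v,z).round(4))
E
python3 - <<'E'
from h import *
s=np.load('pics/t1.npy',allow_pickle=True).item()
blobs(s,360,172,425,210,140,40)
E
python3 -m crank '[{"fingers":1,"travel":[0,3,0],"roll":0},{"fingers":1,"travel":[2,4,0],"roll":0},{"fingers":1,"travel":[2,4,0],"roll":0},{"fingers":1,"travel":[2,4,0],"roll":0},{"fingers":1,"travel":[2,4,0],"roll":0}]' 20
```

```text
394.8 202.2 103.5 tri 0.56 [ 4.4 30.2] 87.0 [ 0.4655 -0.2841  0.052 ]
374.2 183.5 51.5 tri 0.54 [7. 8.] 90.0 [ 0.5194 -0.2231  0.052 ]
413.3 181.5 45.5 tri 0.61 [7. 8.] 90.0 [ 0.5276 -0.3381  0.052 ]
393.8 182.4 43.0 tri 0.75 [8. 8.] 90.0 [ 0.5237 -0.2808  0.052 ]
time_s: 0.6
tcp_pos: [0.3441, -0.3748, 0.2558]
tcp_rot: [-3.067, -0.678, 0.0]
wrist_force: [0.2, -0.3, 0.5]
width: 0.0123
grasp_force: 0.0
```

```bash
python3 -m crank '[{"fingers":1,"travel":[3,2.4,0],"roll":-0.1},{"fingers":1,"travel":[4,2.4,0],"roll":-0.1},{"fingers":1,"travel":[4,2.4,0],"roll":-0.1},{"fingers":1,"travel":[4,2.4,0],"roll":-0.065},{"fingers":1,"travel":[0,0,0],"roll":0}]'
python3 - <<'E'
from h import *
s=snap('wrist','w1');print(np.array(s['pose']).round(3),s['fx'],ctrl.sense()['tcp_pos'])
blobs(s,0,0,640,400,150,400)
E
```

```text
time_s: 1.1
tcp_pos: [0.4974, -0.277, 0.2557]
tcp_rot: [-3.138, -0.117, -0.002]
wrist_force: [-0.9, -0.4, -0.5]
width: -0.0001
grasp_force: 0.0
[[ 0.075 -0.962 -0.262  0.564]
 [-0.997 -0.073 -0.019 -0.272]
 [-0.001  0.263 -0.965  0.374]
 [ 0.     0.     0.     1.   ]] 311.56528495622206 [ 0.49542624 -0.27847849  0.25558849]
114.6 311.1 459.5 tri 0.9 [31.3 30.7] 82.2 [ 0.3114 -0.0439  0.052 ]
68.1 319.4 3087.0 tri 0.68 [77.8 52.5] 4.4 [0.2921 0.0196 0.052 ]
503.4 307.2 1335.0 tri 0.55 [77.8 30.6] 25.6 [ 0.3538 -0.5191  0.052 ]
198.1 260.4 4179.5 tri 0.56 [ 67.3 126.8] 57.0 [ 0.3903 -0.1511  0.052 ]
319.2 206.3 1209.0 tri 0.52 [14. 90.] 90.0 [ 0.4656 -0.2845  0.052 ]
54.2 231.5 922.5 tri 0.8 [24.9 86.4] 40.7 [0.4116 0.0175 0.052 ]
197.5 173.0 858.5 tri 0.89 [58.4 28.6] 4.4 [ 0.4925 -0.1531  0.052 ]
498.6 214.5 2946.0 tri 0.52 [ 28.3 149.7] 9.6 [ 0.4709 -0.4836  0.052 ]
376.4 153.0 638.5 tri 0.6 [28. 29.] 90.0 [ 0.5275 -0.3389  0.052 ]
320.4 153.7 631.0 tri 0.88 [30. 33.] 90.0 [ 0.5223 -0.2812  0.052 ]
198.8 134.7 2457.5 tri 0.91 [61. 68.] 0.0 [ 0.5327 -0.1552  0.052 ]
31.0 146.4 4749.0 tri 0.89 [ 85. 120.] 0.0 [0.5088 0.03   0.052 ]
528.0 70.4 2463.0 tri 0.53 [ 20.  141.6] 10.8 [ 0.6219 -0.4806  0.052 ]
488.3 4.3 740.5 tri 0.89 [ 13. 121.] 90.0 [ 0.6768 -0.4284  0.052 ]
405.6 122.7 39828.5 tri 0.33 [266.7 292.2] 5.8 [ 0.5604 -0.3647  0.052 ]
155.2 40.5 11133.5 tri 0.81 [123. 184.] 90.0 [ 0.6204 -0.1132  0.052 ]
58.0 201.1 4074.5 tri 0.19 [130.7 283.4] 11.2 [0.4491 0.0071 0.052 ]
```

View pics/w1.png

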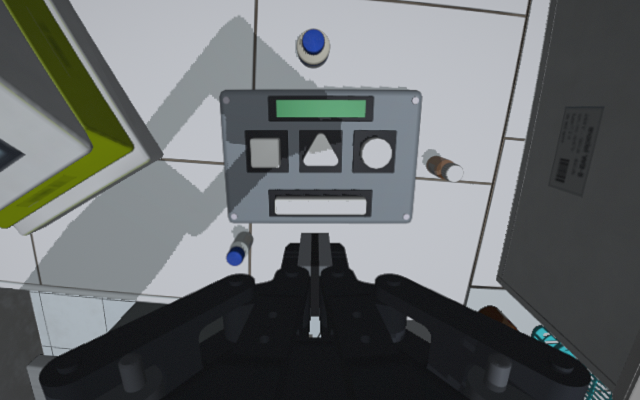

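The wrist view shows the triangle at (320,154), the bar at (319,206) and the shut fingers at (315,240). The positions agree with the top view, so I'll move over the triangle and descend.

```bash
python3 -m crank '[{"fingers":1,"travel":[1.4,0,-2],"roll":0},{"fingers":1,"travel":[1.4,0,-4],"roll":0},{"fingers":1,"travel":[0,0,-4],"roll":0},{"fingers":1,"travel":[0,0,-4],"roll":0},{"fingers":1,"travel":[0,0,-2],"roll":0}]'
python3 -m crank '[{"fingers":1,"travel":[0,0,0],"roll":0},{"fingers":1,"travel":[0,0,0],"roll":0}]'
python3 - <<'E'
from h import *
s=snap('wrist','w2');print(ctrl.sense()['tcp_pos'])
cv2.imwrite('pics/w2c.png',s['image'][100:400,150:500,::-1])
E
```

```text
time_s: 1.65
tcp_pos: [0.5185, -0.2798, 0.0917]
tcp_rot: [-3.136, -0.11, 0.009]
wrist_force: [0.9, 0.6, 0.3]
width: 0.0002
grasp_force: 0.0
time_s: 1.85
tcp_pos: [0.5212, -0.2813, 0.0965]
tcp_rot: [-3.139, -0.11, 0.001]
wrist_force: [0.6, 0.6, 0.3]
width: 0.0001
grasp_force: 0.0
[ 0.52213275 -0.28172899  0.0977989 ]
```

View pics/w2c.png

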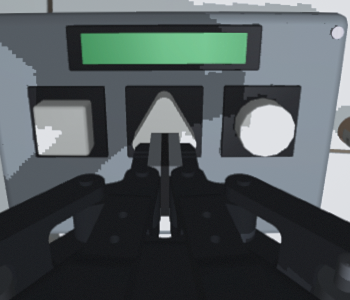

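The fingertips (crop (165,140)) are over the middle of the triangle. I'll press gently.

```bash
python3 -m crank '[{"fingers":1,"travel":[0,0,-0.7],"roll":0},{"fingers":1,"travel":[0,0,-0.6],"roll":0},{"fingers":1,"travel":[0,0,-0.3],"roll":0},{"fingers":1,"travel":[0,0,-0.2],"roll":0},{"fingers":1,"travel":[0,0,0],"roll":0}]'
python3 -m crank '[{"fingers":1,"travel":[0,0,-0.2],"roll":0},{"fingers":1,"travel":[0,0,-0.2],"roll":0},{"fingers":1,"travel":[0,0,0],"roll":0}]'
```

```text
time_s: 2.4
tcp_pos: [0.5216, -0.2804, 0.0779]
tcp_rot: [-3.139, -0.111, 0.001]
wrist_force: [0.6, -0.3, -1.0]
width: 0.0003
grasp_force: 0.0
time_s: 2.7
tcp_pos: [0.522, -0.2807, 0.0743]
tcp_rot: [3.139, 0.111, 0.001]
wrist_force: [0.1, -0.8, 0.8]
width: 0.0001
grasp_force: 0.2
```

```bash
python3 -m crank '[{"fingers":1,"travel":[0,0,-0.2],"roll":0},{"fingers":1,"travel":[0,0,-0.1],"roll":0},{"fingers":1,"travel":[0,0,0],"roll":0}]'; python3 -m crank '[{"fingers":1,"travel":[0,0,-0.1],"roll":0},{"fingers":1,"travel":[0,0,0],"roll":0}]';
```

```text
time_s: 3.0
tcp_pos: [0.522, -0.2807, 0.0713]
tcp_rot: [3.139, 0.111, 0.001]
wrist_force: [0.5, -0.2, 0.5]
width: 0.0002
grasp_force: 0.5
time_s: 3.2
tcp_pos: [0.522, -0.2807, 0.0703]
tcp_rot: [3.139, 0.111, 0.001]
wrist_force: [1.5, -1.0, 1.4]
width: 0.0003
grasp_force: 0.6
```

```bash
for i in 1; do python3 -m crank '[{"fingers":1,"travel":[0,0,-0.1],"roll":0},{"fingers":1,"travel":[0,0,0],"roll":0}]'; done; python3 -m crank '[{"fingers":1,"travel":[0,0,-0.1],"roll":0},{"fingers":1,"travel":[0,0,0],"roll":0}]'
python3 - <<'E'
from h import *
s=snap('wrist','w3')
cv2.imwrite('pics/w3c.png',s['image'][100:400,150:500,::-1])
E
```

```text
time_s: 3.4
tcp_pos: [0.522, -0.2807, 0.0699]
tcp_rot: [3.139, 0.111, 0.0]
wrist_force: [-1.7, 1.1, 6.0]
width: -0.0002
grasp_force: 3.1
time_s: 3.6
tcp_pos: [0.5221, -0.2807, 0.0698]
tcp_rot: [3.139, 0.111, 0.0]
wrist_force: [-3.6, 3.2, 12.4]
width: -0.0003
grasp_force: 6.1
```

View pics/w3c.png

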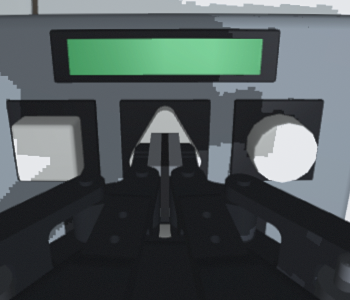

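The stop is reached: force rose to 12 N at TCP z = 0.0698 and the triangle looks sunk, with the other keys untouched. Now lift, go over the bar and descend.

```bash
python3 -m crank '[{"fingers":1,"travel":[0,0,-0],"roll":0},{"fingers":1,"travel":[0,0,1.5],"roll":0},{"fingers":1,"travel":[0,0,1.5],"roll":0},{"fingers":1,"travel":[-1.7,-0.1,0],"roll":0},{"fingers":1,"travel":[-2,-0.1,0],"roll":0}]'
python3 -m crank '[{"fingers":1,"travel":[-2,-0.15,0],"roll":0},{"fingers":1,"travel":[0,0,0],"roll":0},{"fingers":1,"travel":[0,0,-0.7],"roll":0},{"fingers":1,"travel":[0,0,-0.7],"roll":0},{"fingers":1,"travel":[0,0,0],"roll":0}]'
python3 - <<'E'
from h import *
s=snap('wrist','w4');print(ctrl.sense()['tcp_pos'])
cv2.imwrite('pics/w4c.png',s['image'][50:400,150:500,::-1])
E
```

```text
time_s: 4.15
tcp_pos: [0.4856, -0.2832, 0.1001]
tcp_rot: [3.138, 0.112, 0.003]
wrist_force: [-1.2, 0.3, -0.0]
width: 0.0
grasp_force: 0.0
time_s: 4.65
tcp_pos: [0.4647, -0.2834, 0.0829]
tcp_rot: [-3.138, -0.112, 0.002]
wrist_force: [-0.1, -0.1, 0.9]
width: -0.0002
grasp_force: 0.0
[ 0.46482921 -0.28354512  0.08329388]
```

View pics/w4c.png

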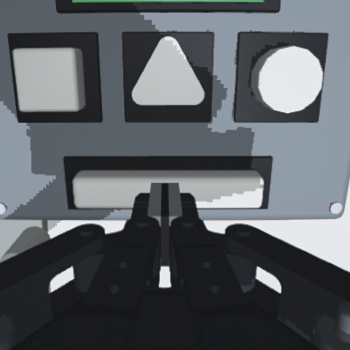

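The triangle at crop (168,75) is sunk, and the fingertips at (165,185) are on the middle of the bar. Pressing.

```bash
python3 -m crank '[{"fingers":1,"travel":[0,0,-0.6],"roll":0},{"fingers":1,"travel":[0,0,-0.3],"roll":0},{"fingers":1,"travel":[0,0,-0.2],"roll":0},{"fingers":1,"travel":[0,0,-0.2],"roll":0},{"fingers":1,"travel":[0,0,0],"roll":0}]'
python3 -m crank '[{"fingers":1,"travel":[0,0,-0.1],"roll":0},{"fingers":1,"travel":[0,0,0],"roll":0},{"fingers":1,"travel":[0,0,0],"roll":0}]'
```

```text
time_s: 5.2
tcp_pos: [0.4652, -0.2841, 0.0715]
tcp_rot: [3.14, 0.111, 0.001]
wrist_force: [1.5, 1.1, 3.2]
width: -0.0
grasp_force: 1.7
time_s: 5.5
tcp_pos: [0.4652, -0.2841, 0.071]
tcp_rot: [3.139, 0.111, 0.001]
wrist_force: [0.0, 1.2, 6.4]
width: 0.0003
grasp_force: 3.1
```

Stop reached at z = 0.071 with over 6 N. Push slightly more to be sure, then lift clear.

```bash
python3 -m crank '[{"fingers":1,"travel":[0,0,-0.1],"roll":0},{"fingers":1,"travel":[0,0,0],"roll":0}]'
python3 -m crank '[{"fingers":1,"travel":[0,0,1],"roll":0},{"fingers":1,"travel":[0,0,2],"roll":0},{"fingers":1,"travel":[0,0,4],"roll":0},{"fingers":1,"travel":[0,0,4],"roll":0},{"fingers":1,"travel":[0,0,4],"roll":0}]'
python3 -m crank '[{"fingers":1,"travel":[0,0,0],"roll":0},{"fingers":1,"travel":[0,0,0],"roll":0},{"fingers":1,"travel":[0,0,0],"roll":0}]'
python3 - <<'E'
from h import *
s=snap('wrist','w5')
E
```

```text
time_s: 5.7
tcp_pos: [0.4653, -0.2842, 0.0709]
tcp_rot: [3.139, 0.111, 0.001]
wrist_force: [-2.6, 3.7, 12.2]
width: 0.0002
grasp_force: 6.5
time_s: 6.2
tcp_pos: [0.4641, -0.2838, 0.2204]
tcp_rot: [-3.139, -0.111, 0.002]
wrist_force: [0.0, -0.3, 0.2]
width: 0.0001
grasp_force: 0.0
time_s: 6.5
tcp_pos: [0.4639, -0.2835, 0.2178]
tcp_rot: [-3.138, -0.111, 0.003]
wrist_force: [-0.4, -0.3, -0.1]
width: 0.0001
grasp_force: 0.0
```

View pics/w5.png

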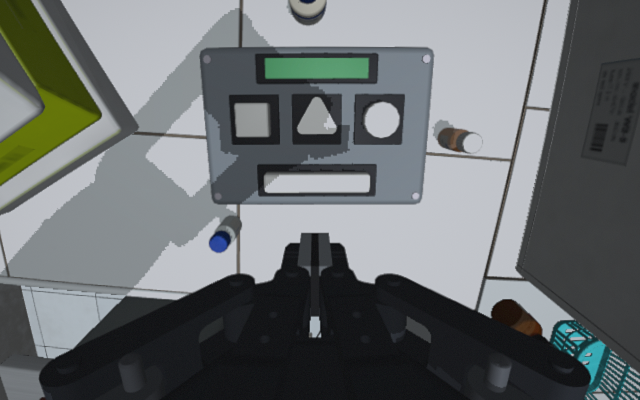

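The triangle at (317,117) is down, the bar at (317,182) is back up, the vials are still standing and the hand is clear.

```bash
python3 -c "from bench import ctrl; print(ctrl.close_job())"
```

```text
the job is handed in; nothing more can be done
None
```

I pressed the triangular key to its stop and it stayed down, then pressed the bar key to its stop and it sprang back up; the hand ended clear, the round and square keys looked untouched, and I handed the job in at about 6.6 s (no verdict was returned).

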